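Stack an oil-pump in its assembly nest

ROBOT

A 6-joint arm with a two-finger parallel gripper is mounted at the origin on the work surface. World frame = base frame: x ahead of the robot, y to its left, z up, the work surface at z = 0. Lengths are in m, angles in degrees, forces in N, time in s.
With the tool pointing down it reaches from about 0.3 to 0.875 m from the base axis. Payload 6.4 kg.
Tool frame: the origin (TCP) lies on the centre line of the jaws, within the pads' length; the fingertips stand 14 mm ahead of it and the grasp point (between the pads) lies 5 mm behind it; z points along the fingers, x is the direction in which the jaws open and shut, and the axes are right-handed (so a half turn about z gives the same grasp; the last joint's range is limited). The gripper opens to 85 mm and grips with 20 to 120 N. Pads are 22 mm wide; open, the fingers measure 114 mm over their backs; the gripper's body (76 mm by 85 mm) begins 54 mm behind the grasp point. The pads swing forward as they close: fully open they stand 13 mm farther back than shut.
Start: joints at [-11.82, 10.359, 92.074, -0, 77.567, -11.82], TCP at [0.575, 0, 0.245] pointing down, gripper open.
Joint ranges: [-171.53, 171.53], [-51.25, 118.39], [17.06, 147.69], [-65.23, 245.23], [0, 150.52], [-178.68, 178.68]. Speed limits (degrees/s): [147.25, 147.25, 172.46, 180, 180, 180].

INTERFACE

Orientations are given as a 3x3 rotation matrix whose columns are the frame's x, y, z axes.
In Python, from bench import r gives the robot as it stands. The module is installed in compiled form; this text tells all that it offers.
- The arm moves only by the tool apply_moves, never from a script. Its argument "commands" is text: rows parted by semicolons, each of 7 numbers parted by spaces: the closure, from 0 (fully open) to 1 (shut), then the shift along the tool's x, y, z scaled (see below), then the turn, a rotation vector about the tool's x, y, z scaled (see below). A call has 1 to 10 rows; each row is the pose to reach, as a shift and turn from the pose commanded when the call began, along the tool's axes at that moment, turning the shorter way round; what a row does not reach only later rows make up. The controller multiplies each number of a shift by 100 mm and each number of a turn by pi rad. A row lasts 1/8 s, in which the tool goes at most 62.5 mm and 10.7 degrees, less where a joint would pass 70% of its speed; a pose out of reach is approached as far as the arm can. A call with a number of a shift or a turn outside -1 to 1 is refused whole. A call with a gripper value outside its range is refused whole. The fingers move at their own pace and stop on an object; "force" is the grip in N (left out, the last holds). Time passes only in rows, so rows that repeat a pose let the fingers close. It gives the time, the measured TCP pose, the force and the opening at its end, in the units of the state.
- r.sense(): the state, without advancing time (a new reading comes with each control period).
- r.read_camera(name): name is "scene" or "side" or "wrist"; returns a dict with "image" (420x560x3 uint8, red, green, blue), "camera_matrix" (3x3 intrinsics, pixels), "k1" (the pictures are not rectified: a ray, as slopes to the right and down, at radius r is drawn at 1 + k1 r^2 times it, then the intrinsics apply), "origin" and "rotation" of the camera in the world; the wrist camera has in their place "mount" (4x4, takes a point from camera to tool coordinates, whose origin is the TCP and whose axes are the tool frame's). Camera axes: x right, y up, looking along -z (the intrinsics and any distortion apply to the point x, -y, -z); pixel columns grow to the right and rows downward; lengths in m; the calibration is good to about 2 mm. A picture is of the moment at which its call begins: read the wrist's pose just before it. There is no depth.
- r.sign_off(): hands the job in, once; it reports no verdict.
The state is a dict: "clock": time; "joints": joint angles; "dq": joint speeds; "joint_efforts": joint torques, N m; "tool_pos": TCP position; "tcp_rot": TCP orientation; "contact_force": force on the tool from outside, world axes, zero at the start; "ft_torque": the same for the moment, N m; "grip_width": finger opening in m.
Only numpy, scipy, OpenCV 4.12 (cv2) and the standard library are available. Lean on these libraries where they do the work, as an engineer would, in place of code of your own. Each camera call takes 0.05 s, during which the arm holds its last target. There are 200 camera calls.

TASK

Get the threading machine's oil pump ready for bolting: slide the pump body along the lane of the assembly nest, without lifting it, until it is home against the stop. Then lower the spacer plate and, on top of it, the cover (boss up) into the nest, without dropping them, so that the three parts lie flat and squarely over one another against the stop, and let go. Leave the oil can, pipe nipple and wrench alone.

Things in the scene. Friction and masses are not known exactly. Their poses are not given: they have to be found in the camera images.
- nest: Assembly nest, fixed to the bench: dark steel base plate 110 (x) by 230 mm (y -178 to +52), 6 mm thick; parts slide and rest on its top. Origin: underside, below the centre of the pocket; z up. Slide lane along +y from its open end (y -178) to the stop; rails 14 mm high, inner faces at x -30.5 and +30.5, guide it from y -178 to the pocket (y -38).
- nest_stop (a point): Middle of the stop's face, a steel wall 12 mm thick across the lane's end, 38 mm from the nest's origin along its +y, 25 mm above the bench. Stop and cheeks rise straight to 55 mm above the bench and flare outward above that, to 64 mm; nothing of the nest is taller.
- nest_gap (a point): Middle of the pocket, 50 mm above the bench (final underside of the cover). The pocket is 60 mm wide (nest x -30 to +30); on each side stand two steel cheeks 14 mm thick, at nest y -38 to -22 and +22 to +38; between them a gap 44 mm wide, open outward, lets fingers pass. The pocket's lane side (y -38) is open.
- pump_body: Pump body, aluminium block 56 (x) by 76 (y) by 30 mm high, with a round pit 32 mm across, 18 mm deep in its top; about 0.3 kg. Starts in the lane on the base plate, short of the pocket, long side along the lane. Origin: centre of the underside, z up. Home when it touches the stop: centre at the nest's origin in x, y, underside 6 mm above the bench.
- spacer: Spacer plate, aluminium, 56 (x) by 76 (y) by 14 mm thick, with a round through bore 32 mm across; about 0.13 kg. Lies flat on the bench. Origin: centre of the underside, z up. Goes on the pump body, underside 36 mm above the bench. The same after half a turn.
- cover: Cover, aluminium plate 56 (x) by 76 (y) by 8 mm thick with a round boss 28 mm across and 24 mm high in the middle of its top (32 mm in all); about 0.13 kg. Lies flat on the bench, boss up. Origin: centre of the underside, z up. Goes on the spacer, underside 50 mm above the bench. The same after half a turn.
- oil_can: Grey oil can, upright, 66 mm across, 130 mm high; bystander. Origin: centre of the underside.
- nipple: Short steel pipe stub standing on end, 34 mm across, 70 mm high; bystander. Origin: centre of the underside.
- wrench: Steel wrench 200 mm long lying on the bench; bystander. Origin: underside near the middle of its length, x along it.
Not all that is in view belongs to the job. What is shaped like the cover but blue or red is not meant. Leave any orange look-alike of the spacer alone.

How it is judged (in metres and radians):
On the way, in this order (a step that is already met when the one before it is completed fails the run):
1. the pump body is home in the pocket, against the stop (x of pump_body in the frame of nest between -0.005 and 0.005 m and y of pump_body in the frame of nest between -0.006 and 0.004 m and z of pump_body in the frame of nest between 0.004 and 0.008 m and angle between the y axis of pump_body and the y axis of nest, either way round below 0.09 rad and angle between pump_body's own z axis and vertical below 0.05 rad), for 0.2 s.
2. the spacer lies flat and square on the pump body (all of step 1 and x of spacer in the frame of nest between -0.005 and 0.005 m and y of spacer in the frame of nest between -0.006 and 0.004 m and z of spacer in the frame of nest between 0.034 and 0.038 m and angle between the y axis of spacer and the y axis of nest, either way round below 0.09 rad and angle between spacer's own z axis and vertical below 0.05 rad), for 0.2 s.
3. the cover lies flat and square on the spacer (all of step 2 and x of cover in the frame of nest between -0.005 and 0.005 m and y of cover in the frame of nest between -0.006 and 0.004 m and z of cover in the frame of nest between 0.048 and 0.052 m and angle between the y axis of cover and the y axis of nest, either way round below 0.09 rad and angle between cover's own z axis and vertical below 0.05 rad), for 0.2 s.
At the end, for the whole second after the job is handed in: Body, spacer and cover (boss up) are at rest, stacked in the pocket: each within 5 mm of the nest's centre line, its end within 6 mm of the stop, within 2 mm of its seated height (undersides 6, 36, 50 mm above the bench), long side within 5 degrees of the lane, flat within 3 degrees (all of step 3 and linear speed of each of pump_body, spacer, cover below 0.01 m/s); the robot touches nothing.
It fails at once if the pump body is lifted or tipped (more than 12 mm off the base plate, or 0.3 rad) (z of pump_body in the frame of nest above 0.018 m or angle between pump_body's own z axis and vertical above 0.3 rad).
It fails at once if the spacer is dropped or slammed into the nest (faster than 0.4 m/s within 30 mm above its seat) (horizontal distance between spacer and nest below 0.02 m and z of spacer in the frame of nest below 0.066 m and linear speed of spacer above 0.4 m/s).
It fails at once if the cover is dropped or slammed into the nest (faster than 0.4 m/s within 30 mm above its seat) (horizontal distance between cover and nest below 0.02 m and z of cover in the frame of nest below 0.08 m and linear speed of cover above 0.4 m/s).
It fails at once if the oil can, pipe nipple or wrench is moved more than 20 mm or knocked over (distance of any of oil_can, nipple, wrench from where it was at the start of the episode above 0.02 m or angle between any of oil_can, nipple, wrench's own z axis and vertical above 0.3 rad).
It also fails if it takes over 67 s, if anything falls off the work surface, if the arm or the gripper's body presses on something with over 40 N, if the wrist force passes 120 N, or if a joint passes its speed limit or range.

## Working session

There is one attempt and no reset: what is moved stays moved. The work goes in short steps, Python scripts to look and compute and a tool call to move; the robot and the scene stay as the last step left them, time stands still between calls to the robot, and variables do not carry over. Pictures are saved under pics/ and viewed, about 8 in all and at most 12, crops included, and the job is handed in when it is done.

Besides the shell and the picture viewer there is one more tool, called after "Call:" by a JSON object that holds its "fn" and its "kwargs", one argument or row to a line. apply_moves: Moves the arm, as the interface text tells. Its arguments: {"type":"object","properties":{"commands":{"type":"string"},"force":{"type":"number"}},"required":["commands"]}

```bash
mkdir -p pics; cat > h.py <<'E'
import numpy as np, cv2
from bench import r
def cam(n):
    s=r.sense(); c=r.read_camera(n)
    if 'mount' in c:
        T=np.eye(4);T[:3,:3]=s['tcp_rot'];T[:3,3]=s['tool_pos'];W=T@np.array(c['mount'])
        c['rotation'],c['origin']=W[:3,:3],W[:3,3]
    return c
def ray(c,px):
    K=np.array(c['camera_matrix']);d=np.array([c['k1'],0,0,0,0],float)
    u=cv2.undistortPoints(np.array(px,float).reshape(-1,1,2),K,d).reshape(-1,2)
    v=np.c_[u[:,0],-u[:,1],-np.ones(len(u))]
    return v@np.array(c['rotation']).T
def plane(c,px,z):
    v=ray(c,px);o=np.array(c['origin']);return o+v*((z-o[2])/v[:,2])[:,None]
def proj(c,P):
    K=np.array(c['camera_matrix']);p=(np.atleast_2d(P)-c['origin'])@np.array(c['rotation'])
    q=np.c_[p[:,0],-p[:,1],-p[:,2]];return cv2.projectPoints(q,np.zeros(3),np.zeros(3),K,np.array([c['k1'],0,0,0,0],float))[0].reshape(-1,2)
def save(c,n): cv2.imwrite('pics/'+n,c['image'][:,:,::-1])
E
python3 - <<'E'
from h import *
s=r.sense();print(s)
for n in('scene','side','wrist'):
    c=cam(n);save(c,n+'0.png');print(n,c['origin'],c['k1'])
    if n=='scene':print(c['rotation'])
E
```

```text
{'clock': 0.0, 'joints': array([-1.18192305e+01,  1.04018031e+01,  9.21337285e+01,  8.70031293e-04,
        7.75685156e+01, -1.18213874e+01]), 'dq': array([-0.00460487, -0.0422746 ,  0.06846642, -0.08468874,  0.05457284,
       -0.01670693]), 'joint_efforts': array([ 3.41415571e-04, -4.44869328e+01, -3.51340663e+01, -2.51131587e-04,
        9.11703974e-03,  3.43231875e-05]), 'tool_pos': array([5.74450174e-01, 1.46101149e-04, 2.44367555e-01]), 'tcp_rot': array([[ 9.99998425e-01,  3.40192488e-05, -1.77442740e-03],
       [ 3.47050619e-05, -9.99999925e-01,  3.86468884e-04],
       [-1.77441412e-03, -3.86529857e-04, -9.99998351e-01]]), 'contact_force': array([ 0.32474026, -0.24999806,  0.42606627]), 'ft_torque': array([0.00064988, 0.04648577, 0.00490441]), 'grip_width': 0.08555300674481538}
scene [ 1.31650998 -0.68185777  0.80881753] -0.032921459528736846
[[ 0.66590381 -0.44294837  0.6003073 ]
 [ 0.74595062  0.40761209 -0.52669731]
 [-0.0113928   0.79852935  0.60184805]]
side [ 0.24139307 -0.76403666  1.00901339] -0.1348888970251157
wrist [0.57436841 0.08168979 0.37210875] -0.02219556597305161
```

View pics/scene0.png

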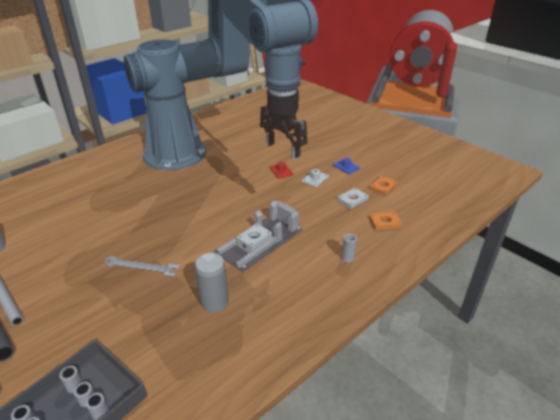

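View pics/side0.png

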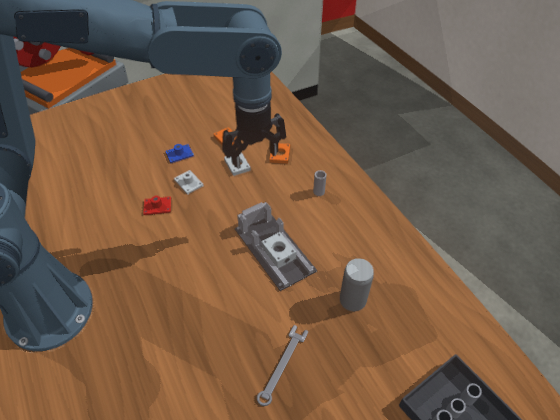

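Both views show the nest with the body in its lane (scene about (253,238), stop near (287,212)), the silver spacer at (353,197), the silver cover at (316,177), red, blue and orange decoys around them, the oil can at (212,283) and the nipple at (349,248).

```bash
python3 - <<'E'
from h import *
np.set_printoptions(precision=4,suppress=True)
for n,L in(('scene',dict(body=(254,235,.036),spacer=(353,197,.014),cover=(316,179,.008),can=(211,263,.13),nip=(350,239,.07),lane0=(236,263,.006),stop=(289,212,.06),wr=(142,266,0),blue=(346,166,.01))),
 ('side',dict(body=(279,247,.036),spacer=(236,164,.014),cover=(188,182,.008),can=(357,270,.13),nip=(321,175,.07),lane0=(300,278,.006),stop=(253,214,.06),wr=(283,367,0),blue=(180,154,.01)))):
    c=cam(n)
    for k,v in L.items(): print(n,k,plane(c,[v[:2]],v[2])[0])
E
```

```text
scene body [ 0.5836 -0.1115  0.036 ]
scene spacer [0.6276 0.2409 0.014 ]
scene cover [0.4753 0.2378 0.008 ]
scene can [ 0.6825 -0.3102  0.13  ]
scene nip [0.7902 0.0303 0.07  ]
scene lane0 [ 0.61   -0.1948  0.006 ]
scene stop [0.5956 0.0042 0.06  ]
scene wr [ 0.4502 -0.3774  0.    ]
scene blue [0.4897 0.3676 0.01  ]
side body [ 0.5779 -0.1125  0.036 ]
side spacer [0.6142 0.2372 0.014 ]
side cover [0.4605 0.2392 0.008 ]
side can [ 0.6677 -0.3103  0.13  ]
side nip [0.7832 0.0314 0.07  ]
side lane0 [ 0.5902 -0.2011  0.006 ]
side stop [ 0.559  -0.0025  0.06  ]
side wr [ 0.4468 -0.3845  0.    ]
side blue [0.4803 0.3643 0.01  ]
```

View pics/wrist0.png

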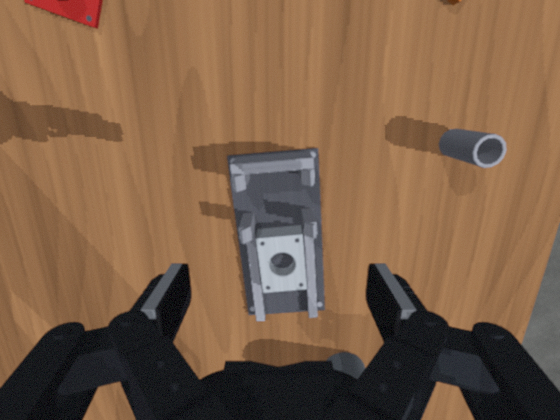

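The wrist view shows the nest clearly: base plate corners near (249,312) and (324,309), stop at the top near (273,160), body top centred near (282,263). I'll enlarge it to pick edges.

```bash
python3 - <<'E'
import cv2
i=cv2.imread('pics/wrist0.png')[135:330,205:350]
cv2.imwrite('pics/w0c.png',cv2.resize(i,None,fx=3,fy=3,interpolation=cv2.INTER_CUBIC))
E
```

```text
(no output)
```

View pics/w0c.png

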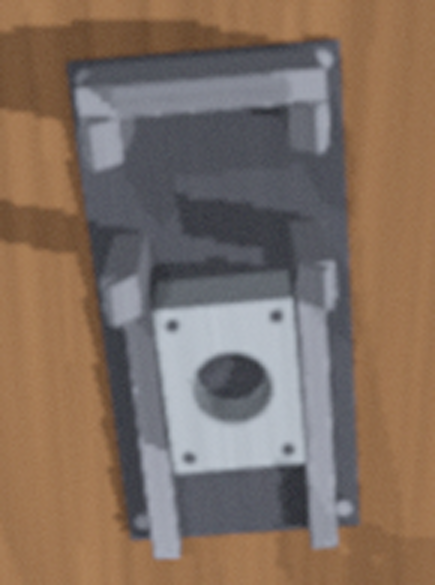

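The crop shows base plate corners at (70,62), (338,40), (355,520), (133,538) and the body-top corners at (150,308), (291,296), (305,462), (174,474), in crop pixels (three times).

```bash
cat >> h.py <<'E'
def fit(W,N):
    W=np.array(W)[:,:2];N=np.array(N,float);a,b=W-W.mean(0),N-N.mean(0)
    th=np.arctan2((b[:,0]*a[:,1]-b[:,1]*a[:,0]).sum(),(a*b).sum());R=np.array([[np.cos(th),-np.sin(th)],[np.sin(th),np.cos(th)]])
    t=W.mean(0)-R@N.mean(0);return t,np.degrees(th),W-(N@R.T+t)
E
python3 - <<'E'
from h import *
np.set_printoptions(precision=4,suppress=True)
c=cam('wrist')
f=lambda p:np.array(p)/3+[205-1/3,135-1/3]
b=plane(c,f([(70,62),(338,40),(355,520),(133,538)]),.006)
print(b,*fit(b,[(-.055,.052),(.055,.052),(.055,-.178),(-.055,-.178)]))
p=plane(c,f([(150,308),(291,296),(305,462),(174,474)]),.036)
print(p,*fit(p,[(-.028,.038),(.028,.038),(.028,-.038),(-.028,-.038)]))
E
```

```text
[[ 0.5146  0.0231  0.006 ]
 [ 0.621   0.0319  0.006 ]
 [ 0.6384 -0.1931  0.006 ]
 [ 0.5332 -0.2034  0.006 ]] [ 0.5717 -0.0226] 4.661988686726543 [[ 0.002  -0.0017]
 [-0.0013 -0.0018]
 [-0.0026  0.0024]
 [ 0.0018  0.0011]]
[[ 0.5466 -0.0702  0.036 ]
 [ 0.6027 -0.0649  0.036 ]
 [ 0.6106 -0.1413  0.036 ]
 [ 0.555  -0.1473  0.036 ]] [ 0.5787 -0.1059] 5.95384559792262 [[-0.0003  0.0009]
 [ 0.0001  0.0003]
 [ 0.0001 -0.0005]
 [ 0.0002 -0.0007]]
```

Call:
{"fn": "apply_moves", "kwargs": {
  "commands": "1 0.016 0.824 1 0 0 -0.026;1 0.016 0.824 1 0 0 -0.026;1 0.016 0.824 1 0 0 -0.026",
  "force": 40
}}

```text
clock: 0.68
tool_pos: [0.5737, -0.0837, 0.141]
tcp_rot: [[0.997, 0.078, -0.007], [0.078, -0.997, 0.002], [-0.007, -0.003, -1.0]]
contact_force: [0.1, 0.4, 0.9]
grip_width: 0.0324
```

Call:
{"fn": "apply_moves", "kwargs": {
  "commands": "1 0 0.6 0 0 0 0;1 0 0.85 0.2 0 0 0;1 0 0.85 0.7 0 0 0;1 0 0.85 1 0 0 0;1 0 0.85 1 0 0 0"
}}

```text
clock: 1.3
tool_pos: [0.5823, -0.1658, 0.0438]
tcp_rot: [[0.997, 0.082, -0.004], [0.082, -0.997, 0.002], [-0.004, -0.002, -1.0]]
contact_force: [0.0, 0.2, -0.6]
grip_width: 0.0003
```

Call:
{"fn": "apply_moves", "kwargs": {
  "commands": "1 0 0 0.13 0 0 0;1 0 0 0.13 0 0 0;1 0 -0.15 0.13 0 0 0;1 0 -0.3 0.13 0 0 0;1 0 -0.45 0.13 0 0 0;1 0 -0.6 0.13 0 0 0;1 0 -0.75 0.13 0 0 0;1 0 -0.85 0.13 0 0 0;1 0 -0.9 0.13 0 0 0;1 0 -0.9 0.13 0 0 0"
}}

```text
clock: 2.55
tool_pos: [0.5756, -0.0765, 0.0317]
tcp_rot: [[0.997, 0.082, -0.001], [0.082, -0.997, 0.001], [-0.001, -0.001, -1.0]]
contact_force: [0.0, -0.1, -0.5]
grip_width: -0.0002
```

```bash
python3 - <<'E'
from h import *
c=cam('wrist');save(c,'w1.png');print(r.sense()['tool_pos'])
i=c['image'][:,:,::-1]
E
```

```text
[ 0.57552401 -0.0767332   0.0316881 ]
```

View pics/w1.png

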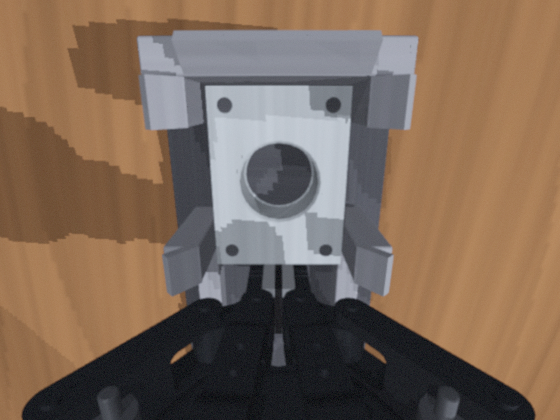

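The body has entered the pocket (top corners (205,86), (352,86), (343,264), (218,264)), with a few mm left before the stop at row about 78.

Call:
{"fn": "apply_moves", "kwargs": {
  "commands": "1 0 -0.02 0 0 0 0;1 0 -0.04 0 0 0 0;1 0 -0.05 0 0 0 0;1 0 -0.05 0 0 0 0"
}}

```text
clock: 3.1
tool_pos: [0.5757, -0.0742, 0.0322]
tcp_rot: [[0.997, 0.081, -0.0], [0.081, -0.997, -0.002], [-0.0, 0.002, -1.0]]
contact_force: [-1.0, -8.3, -1.9]
grip_width: -0.0002
```

Call:
{"fn": "apply_moves", "kwargs": {
  "commands": "1 0 -0.015 0 0 0 0;1 0 -0.03 0 0 0 0;1 0 -0.03 0 0 0 0"
}}

```text
clock: 3.48
tool_pos: [0.5758, -0.0741, 0.0326]
tcp_rot: [[0.997, 0.082, 0.001], [0.082, -0.997, -0.007], [0.0, 0.007, -1.0]]
contact_force: [-2.2, -18.9, -2.3]
grip_width: 0.0004
```

Call:
{"fn": "apply_moves", "kwargs": {
  "commands": "1 0 0.12 0 0 0 0;1 0 0.15 -0.3 0 0 0;0 0 0.15 -0.9 0 0 0;0 0 0.15 -1 0 0 0;0 0 0.15 -1 0 0 0"
}}

```text
clock: 4.1
tool_pos: [0.5772, -0.0844, 0.133]
tcp_rot: [[0.997, 0.082, 0.002], [0.082, -0.997, -0.0], [0.002, 0.0, -1.0]]
contact_force: [-0.8, 0.1, -0.7]
grip_width: 0.0543
```

```bash
python3 - <<'E'
from h import *
c=cam('wrist');save(c,'w2.png')
i=c['image'];h=cv2.cvtColor(i,cv2.COLOR_RGB2HSV)
m=((h[...,1]<40)&(h[...,2]>150)).astype(np.uint8)
C=max(cv2.findContours(m,0,2)[0],key=cv2.contourArea);R=cv2.minAreaRect(C);print(cv2.boxPoints(R),cv2.contourArea(C))
x=i[60:320,160:400][:,:,::-1];cv2.imwrite('pics/w2c.png',cv2.resize(x,None,fx=2.3,fy=2.3,interpolation=cv2.INTER_CUBIC))
E
```

```text
[[236.  79.]
 [317.  79.]
 [317. 186.]
 [236. 186.]] 7825.0
```

View pics/w2c.png

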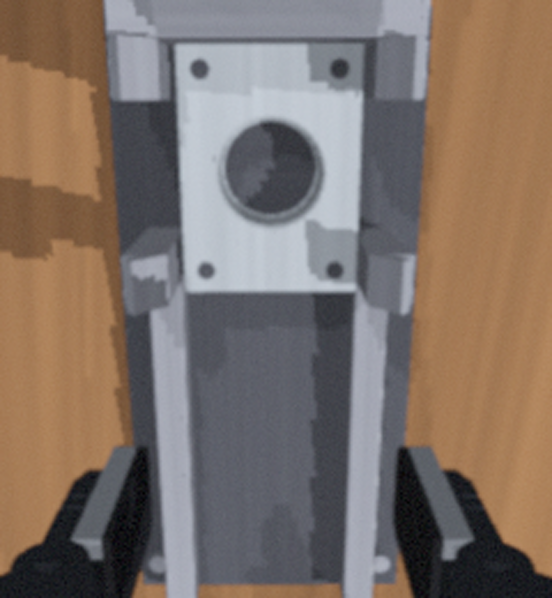

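The body sits against the stop in the pocket (crop corners (174,43), (363,42), (357,292), (186,291)), with no visible gap at the stop.

```bash
python3 - <<'E'
from h import *
np.set_printoptions(precision=4,suppress=True)
c=cam('wrist')
f=lambda p:np.array(p)/2.3+[160-.3,60-.3]
p=plane(c,f([(174,43),(363,42),(357,292),(186,291)]),.036)
print(*fit(p,[(-.028,.038),(.028,.038),(.028,-.038),(-.028,-.038)]))
for z in(.014,.02): print(plane(c,f([(193,580),(345,580),(188,300),(356,300)]),z))
print(r.sense()['clock'])
c=cam('wrist')
# spacer/cover refine from fixed cams
for n,g in(('scene',[(353,197),(316,179)]),('side',[(236,164),(188,182)])):
    c=cam(n);h=cv2.cvtColor(c['image'],cv2.COLOR_RGB2HSV);m=((h[...,1]<50)&(h[...,2]>140)).astype(np.uint8)
    for q,z in zip(g,(.014,.008)):
        C=[k for k in cv2.findContours(m,0,2)[0] if cv2.pointPolygonTest(k,q,True)>-8]
        if C:
            k=max(C,key=cv2.contourArea);M=plane(c,k.reshape(-1,2),z)[:,:2].astype(np.float32);R=cv2.minAreaRect(M);print(n,q,R)
E
```

```text
[ 0.5704 -0.0238] 5.159796846508469 [[ 0.0001 -0.0001]
 [-0.0003 -0.0003]
 [ 0.0001 -0.0002]
 [ 0.0002  0.0006]]
[[ 0.5522 -0.1929  0.014 ]
 [ 0.615  -0.1877  0.014 ]
 [ 0.5447 -0.0729  0.014 ]
 [ 0.605  -0.0679  0.014 ]]
[[ 0.5526 -0.1883  0.02  ]
 [ 0.6139 -0.1832  0.02  ]
 [ 0.5454 -0.0712  0.02  ]
 [ 0.6042 -0.0663  0.02  ]]
4.2
scene (353, 197) ((0.6292816996574402, 0.24144983291625977), (0.08700712025165558, 0.07176346331834793), 86.24173736572266)
scene (316, 179) ((0.46718069911003113, 0.24404911696910858), (0.06618892401456833, 0.09773527085781097), 13.692460060119629)
side (236, 164) ((0.6201733350753784, 0.24548494815826416), (0.07853075116872787, 0.05658627301454544), 86.96439361572266)
side (188, 182) ((0.46247032284736633, 0.24203185737133026), (0.05399378016591072, 0.08029735833406448), 12.00476360321045)
```

Call:
{"fn": "apply_moves", "kwargs": {
  "commands": "0 0.22 -0.9 -0.2 0 0 0;0 0.22 -0.9 -0.2 0 0 0"
}}

```text
clock: 4.6
tool_pos: [0.5911, 0.009, 0.1516]
tcp_rot: [[0.997, 0.082, -0.001], [0.082, -0.997, 0.001], [-0.001, -0.001, -1.0]]
contact_force: [-0.2, -0.0, 0.2]
grip_width: 0.0856
```

Call:
{"fn": "apply_moves", "kwargs": {
  "commands": "0 0.22 -0.9 0 0 0 0;0 0.22 -0.9 0 0 0 0"
}}

```text
clock: 4.85
tool_pos: [0.6054, 0.1015, 0.1512]
tcp_rot: [[0.997, 0.083, -0.002], [0.083, -0.997, 0.001], [-0.002, -0.001, -1.0]]
contact_force: [0.4, 0.3, -0.2]
grip_width: 0.0852
```

Call:
{"fn": "apply_moves", "kwargs": {
  "commands": "0 0.22 -0.9 0 0 0 0.043;0 0.22 -0.9 0 0 0 0.043;0 0.22 -0.9 0 0 0 0.043;0 0.22 -0.9 0 0 0 0.043"
}}

```text
clock: 5.35
tool_pos: [0.62, 0.1895, 0.1512]
tcp_rot: [[0.999, -0.053, -0.002], [-0.053, -0.999, -0.001], [-0.002, 0.001, -1.0]]
contact_force: [1.1, 0.4, -0.8]
grip_width: 0.0856
```

```bash
cat >> h.py <<'E'
def box(c,guess,z):
    h=cv2.cvtColor(c['image'],cv2.COLOR_RGB2HSV);m=((h[...,1]<45)&(h[...,2]>130)).astype(np.uint8)
    for k in cv2.findContours(m,0,2)[0]:
        if cv2.contourArea(k)<800: continue
        M=plane(c,k.reshape(-1,2),z)[:,:2];q=M.mean(0)
        if np.linalg.norm(q-guess)<.08: print('box',cv2.minAreaRect((M*1000).astype(np.float32)),k.min((0,1)),k.max((0,1)))
E
python3 - <<'E'
from h import *
c=cam('wrist');save(c,'w3.png');print(r.sense()['tool_pos'])
box(c,(.622,.241),.014);box(c,(.465,.241),.008)
E
```

```text
[0.62015787 0.1890668  0.1514936 ]
box ((621.4779052734375, 248.78530883789062), (76.6098403930664, 56.91447830200195), 87.00079345703125) [242  83] [311 176]
box ((464.6524353027344, 247.1455078125), (61.515811920166016, 76.21115112304688), 11.12588882446289) [52 91] [142 190]
```

View pics/w3.png

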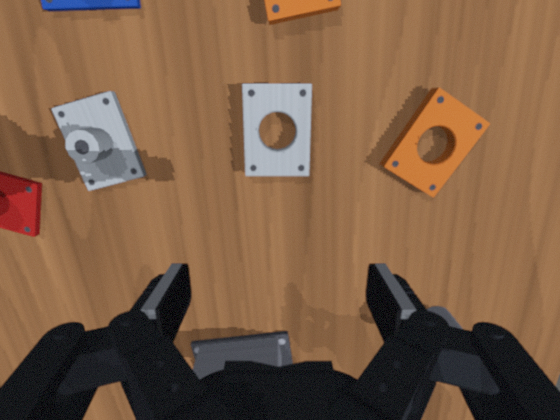

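The wrist view shows the silver spacer centred at (277,130), nearly aligned with the jaws, the cover at (98,141) with its boss towards (84,146), and an orange look-alike well clear at (436,143).

Call:
{"fn": "apply_moves", "kwargs": {
  "commands": "0 -0.017 -0.597 0.2 0 0 0;0 -0.017 -0.597 0.8 0 0 0;0 -0.017 -0.597 1 0 0 0;0 -0.017 -0.597 1 0 0 0"
}}

```text
clock: 5.9
tool_pos: [0.6209, 0.2482, 0.0506]
tcp_rot: [[0.998, -0.055, -0.004], [-0.055, -0.998, -0.001], [-0.004, 0.001, -1.0]]
contact_force: [0.1, -0.5, 0.0]
grip_width: 0.0853
```

Call:
{"fn": "apply_moves", "kwargs": {
  "commands": "0 0 0 0.2 0 0 0;0 0 0 0.36 0 0 0;0 0 0 0.36 0 0 0;0.6 0 0 0.36 0 0 0;0.6 0 0 0.36 0 0 0;0.6 0 0 0.36 0 0 0;0.6 0 0 0.36 0 0 0",
  "force": 40
}}

```text
clock: 6.78
tool_pos: [0.6229, 0.2501, 0.0174]
tcp_rot: [[0.999, -0.053, 0.002], [-0.053, -0.999, 0.0], [0.002, -0.001, -1.0]]
contact_force: [-0.1, 0.3, 5.1]
grip_width: 0.0545
```

Call:
{"fn": "apply_moves", "kwargs": {
  "commands": "0.6 0 0 -0.1 0 0 0;0.6 0 0 -0.5 0 0 0;0.6 0 0 -1 0 0 0;0.6 0 0 -1 0 0 0"
}}

```text
clock: 7.28
tool_pos: [0.6252, 0.2506, 0.122]
tcp_rot: [[0.999, -0.053, 0.009], [-0.053, -0.999, 0.002], [0.009, -0.002, -1.0]]
contact_force: [0.4, -0.5, -0.7]
grip_width: 0.0545
```

Call:
{"fn": "apply_moves", "kwargs": {
  "commands": "0.6 -0.06 0.46 0 0 0 0;0.6 -0.12 0.92 0 0 0 0"
}}

```text
clock: 7.52
tool_pos: [0.6038, 0.158, 0.1152]
tcp_rot: [[0.999, -0.052, -0.002], [-0.052, -0.999, -0.0], [-0.002, 0.0, -1.0]]
contact_force: [-0.1, 0.1, -1.6]
grip_width: 0.0544
```

Call:
{"fn": "apply_moves", "kwargs": {
  "commands": "0.6 -0.06 0.46 0 0 0 0;0.6 -0.12 0.92 0 0 0 0"
}}

```text
clock: 7.78
tool_pos: [0.5868, 0.0661, 0.1152]
tcp_rot: [[0.999, -0.053, -0.002], [-0.053, -0.999, 0.0], [-0.002, 0.0, -1.0]]
contact_force: [0.7, -0.7, -1.8]
grip_width: 0.0544
```

Call:
{"fn": "apply_moves", "kwargs": {
  "commands": "0.6 -0.06 0.4 0 0 0 -0.042;0.6 -0.12 0.8 0 0 0 -0.042;0.6 -0.12 0.92 0 0 0 -0.042;0.6 -0.12 0.92 0 0 0 -0.042;0.6 -0.12 0.92 0 0 0 -0.042"
}}

```text
clock: 8.4
tool_pos: [0.5712, -0.0227, 0.116]
tcp_rot: [[0.997, 0.079, -0.001], [0.079, -0.997, 0.001], [-0.001, -0.001, -1.0]]
contact_force: [0.2, -0.1, -0.5]
grip_width: 0.0543
```

```bash
python3 - <<'E'
from h import *
s=r.sense();print(s['tool_pos'],s['tcp_rot'][:,0],s['grip_width'])
c=cam('wrist');save(c,'w4.png')
E
```

```text
[ 0.57123164 -0.02272441  0.11596123] [ 9.96853580e-01  7.92632433e-02 -5.27073362e-04] 0.054267443827320586
```

View pics/w4.png

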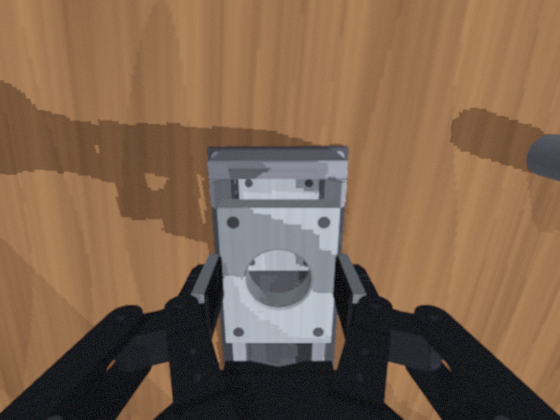

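The spacer is held square over the nest: top corners about (216,208), (342,206), (335,342), (226,343).

```bash
python3 - <<'E'
from h import *
np.set_printoptions(precision=4,suppress=True)
s=r.sense();c=cam('wrist')
p=plane(c,[(216,208),(342,206),(335,342),(226,343)],s['tool_pos'][2]-.0034)
print(*fit(p,[(-.028,.038),(.028,.038),(.028,-.038),(-.028,-.038)]),s['tool_pos'])
E
```

```text
[ 0.5721 -0.0231] 5.347135674464542 [[-0.0004 -0.0002]
 [ 0.0004  0.0001]
 [ 0.0009  0.0001]
 [-0.001   0.    ]] [ 0.5713 -0.0226  0.116 ]
```

Call:
{"fn": "apply_moves", "kwargs": {
  "commands": "0.6 -0.005 0.022 0 0 0 0;0.6 -0.005 0.022 0.1 0 0 0;0.6 -0.005 0.022 0.2 0 0 0;0.6 -0.005 0.022 0.3 0 0 0;0.6 -0.005 0.022 0.4 0 0 0;0.6 -0.005 0.022 0.5 0 0 0;0.6 -0.005 0.022 0.57 0 0 0;0.6 -0.005 0.022 0.57 0 0 0"
}}

```text
clock: 9.5
tool_pos: [0.5705, -0.026, 0.0585]
tcp_rot: [[0.997, 0.078, -0.001], [0.078, -0.997, 0.0], [-0.001, -0.0, -1.0]]
contact_force: [0.1, -0.0, -0.7]
grip_width: 0.0545
```

Call:
{"fn": "apply_moves", "kwargs": {
  "commands": "0.6 0 0 0.03 0 0 0;0.6 0 0 0.06 0 0 0;0.6 0 0 0.06 0 0 0"
}}

```text
clock: 9.88
tool_pos: [0.5712, -0.0262, 0.0535]
tcp_rot: [[0.997, 0.078, 0.0], [0.078, -0.997, -0.0], [0.0, 0.0, -1.0]]
contact_force: [0.5, -0.1, -0.1]
grip_width: 0.0543
```

Call:
{"fn": "apply_moves", "kwargs": {
  "commands": "0.6 0 0 0.015 0 0 0;0.6 0 0 0.02 0 0 0;0.6 0 0 0.02 0 0 0"
}}

```text
clock: 10.25
tool_pos: [0.5713, -0.0262, 0.0534]
tcp_rot: [[0.997, 0.079, 0.0], [0.079, -0.997, -0.0], [0.0, 0.0, -1.0]]
contact_force: [-7.0, 1.8, 15.2]
grip_width: 0.0547
```

Call:
{"fn": "apply_moves", "kwargs": {
  "commands": "0 0 0 -0.01 0 0 0;0 0 0 -0.01 0 0 0;0 0 0 -0.01 0 0 0;0 0 0 -0.3 0 0 0;0 0 0 -0.8 0 0 0;0 0 0 -1 0 0 0;0 0 0 -1 0 0 0"
}}

```text
clock: 11.12
tool_pos: [0.5723, -0.0264, 0.153]
tcp_rot: [[0.997, 0.079, 0.004], [0.079, -0.997, -0.001], [0.004, 0.001, -1.0]]
contact_force: [-0.8, 0.3, 0.1]
grip_width: 0.0851
```

```bash
python3 - <<'E'
from h import *
s=r.sense();print(s['tool_pos'],s['tcp_rot'][:,0],s['grip_width'],s['clock'])
c=cam('wrist');save(c,'w5.png')
i=c['image'][150:400,160:400][:,:,::-1];cv2.imwrite('pics/w5c.png',cv2.resize(i,None,fx=2.4,fy=2.4,interpolation=cv2.INTER_CUBIC))
E
```

```text
[ 0.57228992 -0.02640634  0.15302916] [0.99690496 0.07853006 0.00367841] 0.08512465566566108 11.125
```

View pics/w5c.png

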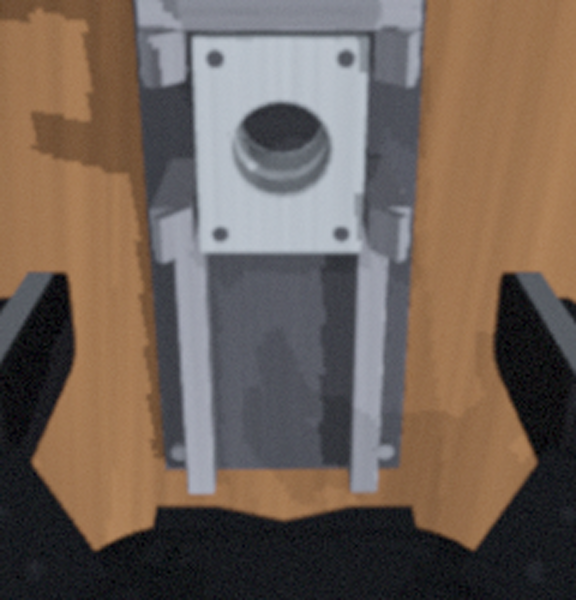

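The spacer lies in the pocket close to the stop (crop corners (191,36), (371,36), (366,252), (202,252)) with the bore over the pit.

```bash
python3 - <<'E'
from h import *
np.set_printoptions(precision=4,suppress=True)
c=cam('wrist')
p=plane(c,np.array([(191,36),(371,36),(366,252),(202,252)])/2.4+[159.7,149.7],.05)
print(*fit(p,[(-.028,.038),(.028,.038),(.028,-.038),(-.028,-.038)]))
E
```

```text
[ 0.5707 -0.026 ] 5.0056044118823415 [[-0.0004 -0.0001]
 [ 0.0001 -0.0005]
 [ 0.0005  0.0001]
 [-0.0002  0.0005]]
```

Call:
{"fn": "apply_moves", "kwargs": {
  "commands": "0 -0.15 -0.37 0 0 0 0;0 -0.3 -0.75 0 0 0 0"
}}

```text
clock: 11.48
tool_pos: [0.5335, 0.0469, 0.1491]
tcp_rot: [[0.997, 0.077, -0.004], [0.077, -0.997, 0.001], [-0.004, -0.001, -1.0]]
contact_force: [0.3, 1.8, 0.7]
grip_width: 0.0853
```

Call:
{"fn": "apply_moves", "kwargs": {
  "commands": "0 -0.15 -0.37 0 0 0 0;0 -0.3 -0.75 0 0 0 0"
}}

```text
clock: 11.72
tool_pos: [0.4975, 0.1197, 0.1492]
tcp_rot: [[0.997, 0.078, -0.004], [0.078, -0.997, 0.0], [-0.003, -0.0, -1.0]]
contact_force: [0.3, 0.0, 0.4]
grip_width: 0.0855
```

Call:
{"fn": "apply_moves", "kwargs": {
  "commands": "0 -0.15 -0.37 0 0 0 -0.042;0 -0.3 -0.75 0 0 0 -0.042;0 -0.3 -0.75 0 0 0 -0.042;0 -0.3 -0.75 0 0 0 -0.042"
}}

```text
clock: 12.22
tool_pos: [0.4631, 0.1908, 0.1501]
tcp_rot: [[0.978, 0.209, -0.002], [0.209, -0.978, -0.001], [-0.002, 0.0, -1.0]]
contact_force: [-0.7, -0.4, -0.5]
grip_width: 0.0856
```

```bash
python3 - <<'E'
from h import *
s=r.sense();print(s['tool_pos'],s['tcp_rot'][:,0],s['clock'])
c=cam('wrist');save(c,'w6.png')
box(c,(.465,.241),.008)
E
```

```text
[0.4630766  0.19082768 0.15008402] [ 0.97782722  0.20940325 -0.00204882] 12.225
box ((463.49395751953125, 247.3123779296875), (56.047584533691406, 76.03144073486328), 11.123750686645508) [260  89] [327 179]
```

View pics/w6.png

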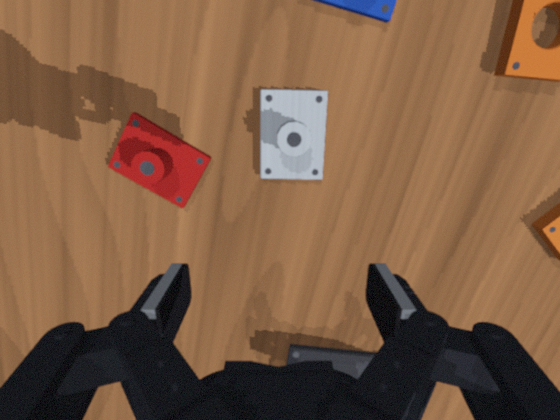

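The wrist view shows the silver cover at (294,135), boss at (293,139), with the red decoy well to the left at (160,160).

Call:
{"fn": "apply_moves", "kwargs": {
  "commands": "0 0.122 -0.552 0.2 0 0 0.0055;0 0.122 -0.552 0.7 0 0 0.0055;0 0.122 -0.552 0.95 0 0 0.0055;0 0.122 -0.552 0.95 0 0 0.0055"
}}

```text
clock: 12.78
tool_pos: [0.4625, 0.2462, 0.0539]
tcp_rot: [[0.982, 0.191, -0.005], [0.191, -0.982, -0.002], [-0.005, 0.001, -1.0]]
contact_force: [0.2, -0.1, 0.8]
grip_width: 0.0854
```

Call:
{"fn": "apply_moves", "kwargs": {
  "commands": "0 0 0 0.2 0 0 0;0 0 0 0.38 0 0 0;0 0 0 0.38 0 0 0;0.6 0 0 0.38 0 0 0;0.6 0 0 0.38 0 0 0;0.6 0 0 0.38 0 0 0;0.6 0 0 0.38 0 0 0"
}}

```text
clock: 13.65
tool_pos: [0.4656, 0.2483, 0.0211]
tcp_rot: [[0.981, 0.192, 0.003], [0.192, -0.981, 0.001], [0.003, -0.0, -1.0]]
contact_force: [-4.0, -1.0, 17.9]
grip_width: 0.0343
```

The jaws closed over the plate rather than on its edges (opening 34 mm), so I'll raise a little and grip the boss instead.

Call:
{"fn": "apply_moves", "kwargs": {
  "commands": "0.55 0 0 -0.05 0 0 0;0.55 0 0 -0.09 0 0 0;0.55 0 0 -0.09 0 0 0;1 0 0 -0.09 0 0 0;1 0 0 -0.09 0 0 0;1 0 0 -0.09 0 0 0;1 0 0 -0.09 0 0 0",
  "force": 40
}}

```text
clock: 14.52
tool_pos: [0.4641, 0.2477, 0.0274]
tcp_rot: [[0.981, 0.192, -0.0], [0.192, -0.981, -0.0], [-0.0, 0.0, -1.0]]
contact_force: [-1.6, -0.4, 4.6]
grip_width: 0.0263
```

Call:
{"fn": "apply_moves", "kwargs": {
  "commands": "1 0 0 -0.1 0 0 0;1 0 0 -0.5 0 0 0;1 0 0 -1 0 0 0;1 0 0 -1 0 0 0"
}}

```text
clock: 15.02
tool_pos: [0.467, 0.2486, 0.1318]
tcp_rot: [[0.981, 0.192, 0.008], [0.192, -0.981, 0.002], [0.009, -0.001, -1.0]]
contact_force: [0.5, -0.0, -2.2]
grip_width: 0.0263
```

Call:
{"fn": "apply_moves", "kwargs": {
  "commands": "1 0.09 0.48 0 0 0 0;1 0.175 0.96 0 0 0 0"
}}

```text
clock: 15.28
tool_pos: [0.499, 0.1562, 0.1264]
tcp_rot: [[0.981, 0.194, -0.001], [0.194, -0.981, -0.0], [-0.001, -0.0, -1.0]]
contact_force: [0.8, 0.5, -1.9]
grip_width: 0.0263
```

Call:
{"fn": "apply_moves", "kwargs": {
  "commands": "1 0.09 0.48 0 0 0 0;1 0.175 0.96 0 0 0 0"
}}

```text
clock: 15.52
tool_pos: [0.5348, 0.0646, 0.1261]
tcp_rot: [[0.981, 0.192, -0.002], [0.192, -0.981, 0.0], [-0.002, -0.001, -1.0]]
contact_force: [-0.6, 0.3, -0.2]
grip_width: 0.027
```

Call:
{"fn": "apply_moves", "kwargs": {
  "commands": "1 0.06 0.4 0 0 0 0.0355;1 0.15 0.8 0 0 0 0.0355;1 0.175 0.94 0 0 0 0.0355;1 0.175 0.94 0 0 0 0.0355;1 0.175 0.94 0 0 0 0.0355"
}}

```text
clock: 16.15
tool_pos: [0.5695, -0.0216, 0.1266]
tcp_rot: [[0.997, 0.082, -0.002], [0.082, -0.997, 0.001], [-0.002, -0.001, -1.0]]
contact_force: [0.2, 0.2, -0.6]
grip_width: 0.0263
```

```bash
python3 - <<'E'
from h import *
s=r.sense();print(s['tool_pos'],s['tcp_rot'][:,0],s['grip_width'])
c=cam('wrist');save(c,'w7.png')
i=c['image'][120:400,160:400][:,:,::-1];cv2.imwrite('pics/w7c.png',cv2.resize(i,None,fx=2.1,fy=2.1,interpolation=cv2.INTER_CUBIC))
E
```

```text
[ 0.5695378  -0.02163961  0.12661804] [ 0.99659125  0.08248358 -0.00152871] 0.026334899283238417
```

View pics/w7c.png

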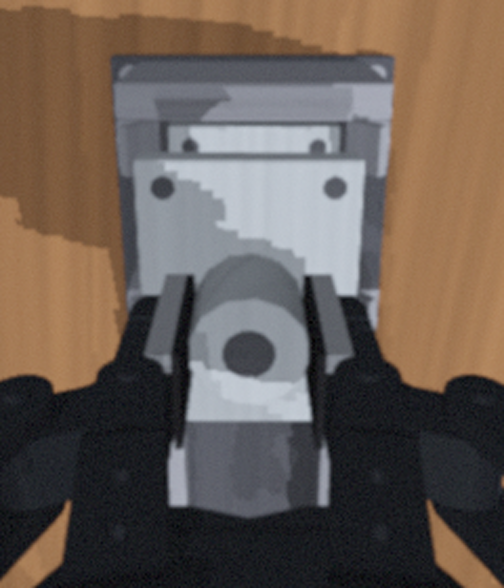

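The cover hangs square by its boss over the nest: front corners (133,160) and (364,160), rear edge at row 421, in crop pixels.

```bash
python3 - <<'E'
from h import *
np.set_printoptions(precision=4,suppress=True)
s=r.sense();c=cam('wrist')
p=plane(c,np.array([(133,160),(364,160),(190,421),(312,421)])/2.1+[159.7,119.7],s['tool_pos'][2]-.0194)[:,:2]
e=p[1]-p[0];print(p,np.linalg.norm(e),np.degrees(np.arctan2(e[1],e[0])))
a=np.radians(4.7);y=np.array([-np.sin(a),np.cos(a)]);n=np.array([.571,-.0238]);print((p-n)@y,(p-n)@[np.cos(a),np.sin(a)])
E
```

```text
[[ 0.539   0.0139]
 [ 0.5938  0.0185]
 [ 0.5566 -0.0597]
 [ 0.5901 -0.0569]] 0.054989484702749905 4.82380319895102
[ 0.0402  0.0403 -0.0346 -0.0346] [-0.0288  0.0262 -0.0173  0.0163]
```

Call:
{"fn": "apply_moves", "kwargs": {
  "commands": "1 0.012 0.042 0 0 0 0;1 0.012 0.042 0 0 0 0;1 0.012 0.042 0.1 0 0 0;1 0.012 0.042 0.2 0 0 0;1 0.012 0.042 0.3 0 0 0;1 0.012 0.042 0.39 0 0 0;1 0.012 0.042 0.44 0 0 0;1 0.012 0.042 0.44 0 0 0"
}}

```text
clock: 17.25
tool_pos: [0.5717, -0.0269, 0.0828]
tcp_rot: [[0.997, 0.082, -0.001], [0.082, -0.997, 0.0], [-0.001, -0.0, -1.0]]
contact_force: [0.4, -0.4, -0.6]
grip_width: 0.0265
```

Call:
{"fn": "apply_moves", "kwargs": {
  "commands": "1 0 0 0.03 0 0 0;1 0 0 0.05 0 0 0;1 0 0 0.06 0 0 0;1 0 0 0.06 0 0 0"
}}

```text
clock: 17.75
tool_pos: [0.5721, -0.027, 0.0775]
tcp_rot: [[0.997, 0.082, 0.0], [0.082, -0.997, -0.0], [0.0, 0.0, -1.0]]
contact_force: [-0.8, 0.9, -0.4]
grip_width: 0.0261
```

Call:
{"fn": "apply_moves", "kwargs": {
  "commands": "1 0 0 0.01 0 0 0;1 0 0 0.015 0 0 0;1 0 0 0.015 0 0 0"
}}

```text
clock: 18.12
tool_pos: [0.5722, -0.027, 0.0774]
tcp_rot: [[0.997, 0.082, 0.0], [0.082, -0.997, -0.0], [0.0, 0.0, -1.0]]
contact_force: [-5.6, 1.3, 12.4]
grip_width: 0.0263
```

Seated (12 N at the expected height). Release and retreat.

Call:
{"fn": "apply_moves", "kwargs": {
  "commands": "0 0 0 -0.01 0 0 0;0 0 0 -0.01 0 0 0;0 0 0 -0.01 0 0 0;0 0 0 -0.01 0 0 0;0 0 0 -0.3 0 0 0;0 0 0 -0.8 0 0 0;0 0 0 -1 0 0 0;0 0 0 -1 0 0 0"
}}

```text
clock: 19.12
tool_pos: [0.5733, -0.0273, 0.1777]
tcp_rot: [[0.997, 0.082, 0.004], [0.082, -0.997, -0.001], [0.004, 0.001, -1.0]]
contact_force: [-1.0, -0.2, 0.3]
grip_width: 0.085
```

```bash
python3 - <<'E'
from h import *
s=r.sense();print(s['tool_pos'],s['grip_width'],s['clock'])
c=cam('wrist')
box(c,(.571,-.025),.058)
i=c['image'][140:390,160:400][:,:,::-1];cv2.imwrite('pics/w8c.png',cv2.resize(i,None,fx=2.4,fy=2.4,interpolation=cv2.INTER_CUBIC))
E
```

```text
[ 0.57329317 -0.02732608  0.17767979] 0.0849888302452637 19.125
box ((576.3717041015625, -77.48516082763672), (82.99893951416016, 176.89576721191406), 4.756168365478516) [229 160] [319 337]
box ((568.6571655273438, 11.608831405639648), (86.00006103515625, 32.47150421142578), 7.46704626083374) [221 136] [329 176]
```

View pics/w8c.png

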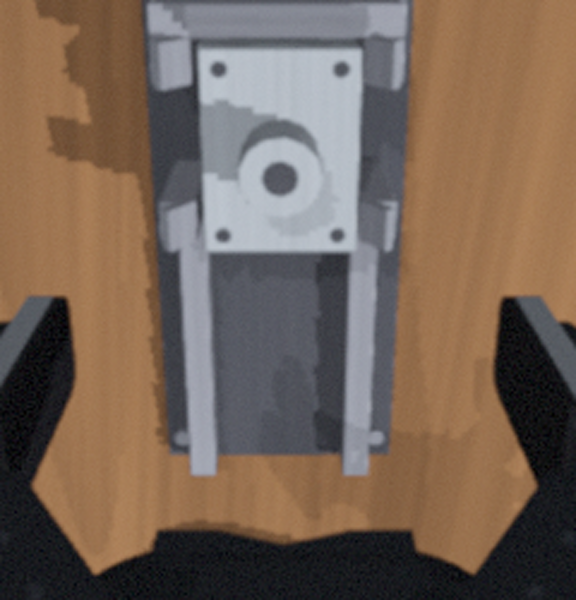

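The cover lies flat and square in the pocket, boss up, with crop corners (196,45), (362,45), (356,252), (206,252) and a slim dark gap to the stop.

```bash
python3 - <<'E'
from h import *
np.set_printoptions(precision=4,suppress=True)
c=cam('wrist')
p=plane(c,np.array([(196,45),(362,45),(356,252),(206,252)])/2.4+[159.7,139.7],.058)
t,th,res=fit(p,[(-.028,.038),(.028,.038),(.028,-.038),(-.028,-.038)])
a=np.radians(4.7);d=t-[.571,-.0238];print(t,th,res,d@[np.cos(a),np.sin(a)],d@[-np.sin(a),np.cos(a)])
E
```

```text
[ 0.5708 -0.0254] 5.008912397952453 [[ 0.0001  0.0002]
 [-0.0003 -0.0001]
 [-0.0004 -0.0003]
 [ 0.0006  0.0001]] -0.00036996051979213096 -0.001577956430538853
```

```bash
python3 -c "
from bench import r
print(r.sign_off(),r.sense()['clock'])"
```

```text
the job is handed in; nothing more can be done
the job is handed in; nothing more can be done
```

The pump body, spacer and cover are stacked in the nest against the stop, and I handed the job in at about 19 s. The sign-off gives no verdict, so the checks below are my own.

- **Pump body:** I pushed it along the lane with the closed fingers, without lifting it. It stopped moving as the push force rose to about 19 N, and the camera then showed it against the stop.
- **Spacer:** I gripped it by its edges, lowered it until it met about 15 N of resistance, and released it. It measured about 2 mm short of the stop, well inside the 6 mm limit, and less than 1 mm off the centre line.
- **Cover:** My first grip on the plate edges missed: the fingers closed over the top of the 8 mm plate and briefly pressed on it with about 18 N. I raised the gripper slightly, gripped the boss instead, lowered the cover to about 12 N at the expected height and released it. It measured -0.4 mm in x and -1.6 mm in y in the nest frame, and about 0.3° off the lane.

My estimates of the lane's direction disagreed slightly, from 4.2° to 5.2°, which is small against the 5° limit. After release the gripper was open and about 10 cm above the stack. I never moved near the oil can, nipple or wrench, but I did not re-measure them at the end.

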